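# Fold open the cabinet's bifold door and tip the plate tray forward

### The job

Pull the small cabinet's bifold door open until its two panels are folded all the way back together at the hinge side. Then press down the front lip of the tipping tray inside, as far as it goes, so that both culture plates slide to the tray's front end, and leave the door folded, the tray tipped and the plates lying in the tray. Do not shift or knock over the spray bottle, the cup of parts or the tape roll beside the cabinet.

Things in the scene. Friction and masses are not known exactly. Their poses are not given: they have to be found in the camera images.
- cabinet: Fixed white cabinet 284 mm wide, 201 deep, 244 high, clear roof, 260 mm wide front opening closed by a grey-framed bifold door. Origin: on the bench under the middle of the opening, in the plane of the door's inner face; x points into the cabinet, y to the left seen from the front, z up. Inner side walls at y = +-130 mm. A sill rail 22 mm high juts out to x = -23 mm.
- eave (a point): Middle of the lower front edge of the aluminium head rail over the door, at cabinet x = -24, y = 0, z = 232 mm. The rail runs the whole width, is 12 mm thick and juts out as an eave, so that a tool must come in tilted under it.
- door_hinged (a joint): Fold angle of the door (rad): 0 closed, 1.4 fully folded (stop). Two equal panels 130 mm wide, 12 mm thick, 30 to 222 mm above the bench. The first, hinged at the left jamb, swings out by this angle; the second (lead) panel, hinged to its free edge, turns back by twice that, its own free edge running along the rails in the plane x = 0 to the left. About 1 N moves it; it stays where left.
- handle (a point): Middle of the upright part of the L-shaped dark steel pull on the lead panel: bar 12 mm thick, 151 to 225 mm above the bench, top free, on a level arm at its foot (145 to 157 mm); 25 mm from the fold, 42 mm off the panel's outer face. At fold angle a: cabinet x = -(105 sin a + 54 cos a), y = 130 - 155 cos a - 54 sin a, z = 190 (mm); outward normal (-cos a, -sin a). x axis to the panel.
- hinge (a point): Point on the vertical hinge line of the first panel at the left jamb (cabinet x = 0, y = 130 mm), 190 mm above the bench.
- tip_tray (a joint): Tip angle of the tray (rad): 0 level, 0.42 front end fully down (stop). The pivot is stiff (about 1.5 N pressing down on the lip) and stays where it is left.
- tray_pivot (a point): Middle of the tray's pivot axis (along y), at cabinet x = 98, y = -44, z = 60 mm; turns with the tray: x to the tray's rear, z up out of its floor. Steel tray 151 mm wide; in this frame its floor is at z = 8 mm, its rim at z = 26 mm, the inner faces of its end walls at x = -71 (front) and +72 mm (rear). It is polished: plates start to slide at about 0.2 rad.
- tray_lip (a point): Middle of the upper side of the tray's front lip, a flat flange 20 mm deep and 151 mm wide at rim height. With the tray level it lies at cabinet x = 15, y = -44, z = 86 mm; fully tipped 36 mm lower at x = 12 mm. Press down here with closed fingertips.
- plate_1: Round flat culture plate, diameter 65 mm, 15 mm high, 25 g, lying loose at the rear of the tray, left one. Origin: centre of its underside.
- plate_2: The same kind of plate, to the right of the first. Origin: centre of its underside.
- bottle: Bystander: spray bottle, 79 x 62 x 200 mm, standing left of the cabinet. Origin: centre of its foot.
- cup: Bystander: steel cup with small parts, diameter 54 mm, 36 mm high, right of the cabinet. Origin: centre of its foot.
- tape: Bystander: roll of tape lying flat, diameter 100 mm, 25 mm high, right of the cabinet. Origin: centre of its underside.

How it is judged:
By the outcome, as a careful person would: the job done as asked, in the order asked, and still so for the second after the job is handed in, with the robot touching nothing.
It also fails if it takes over 54 s, if anything falls off the work surface, if the arm or the gripper's body presses on something with over 40 N, if the wrist force passes 120 N, or if a joint passes its speed limit or range.

### The arm

A 7-joint arm with a two-finger parallel gripper is mounted at the origin on a cart in front of the work surface, level with it; the furniture and walls round the work are solid. World frame = base frame: x ahead of the robot, y to its left, z up, the work surface at z = 0. Lengths are in m, angles in degrees, forces in N, time in s.
With the tool pointing down it reaches from about 0.425 to 0.875 m from the base axis. Payload 4.7 kg.
Tool frame: the origin (TCP) lies between the finger pads; the fingertips stand 17 mm ahead of it and the grasp point (between the pads) lies 2 mm behind it; z points along the fingers, y is the line along which they close (so a half turn about z gives the same grasp; the last joint's range is limited). The gripper opens to 87 mm and grips with 3 to 60 N. Pads are 19 mm wide; open, the fingers measure 117 mm over their backs; the gripper's body (75 mm by 190 mm) begins 51 mm behind the grasp point.
Start: joints at [-63.879, 18.392, -4.016, 83.108, 1.295, 78.541, -3.26], TCP at [0.278, 0.588, 0.24] pointing down, gripper open.
Joint ranges: [-163.93, 163.93], [-17.29, 119.83], [-79.2, 71.16], [3.27, 140.29], [-89.18, 269.18], [5.43, 117.66], [-154.24, 154.24]. Speed limits (degrees/s): [147.25, 147.25, 180, 180, 180, 180, 180].

### API

Orientations are given as [roll, pitch, yaw] about the fixed x, y, z axes, in that order (R = Rz(yaw) Ry(pitch) Rx(roll)).
In Python, from cell import env, cams gives the robot as it stands.
- The arm moves only by the shell command python3 -m pendant 'ROWS' [FORCE]. ROWS is JSON, a list of rows, each an object of numbers: "tx", "ty", "tz": the shift along the tool's x, y, z each as a share of 0.05 m, from -1 to 1; "spin": the turn about the tool's z as a share of 4 degrees, from -1 to 1; "claw": the closure, from 0 (fully open) to 1 (shut). A call has 1 to 10 rows; each row shifts and turns the commanded pose from where the row before left it, along the tool's axes as they then stand; what a row does not reach is not made up. A row lasts 1/8 s, in which the tool goes at most 62.5 mm and 10.7 degrees, less where a joint would pass 70% of its speed; a pose out of reach is approached as far as the arm can. A call with a number of a shift or a turn outside -1 to 1 is refused whole. A call with a gripper value outside its range is refused whole. The fingers move at their own pace and stop on an object; FORCE is the grip in N (left out, the last holds). Time passes only in rows, so rows that do not move let the fingers close. It gives the time, the measured TCP pose, the force, the opening and the grip force at its end, in the units of the state.
- env.get_obs(): the state, without advancing time (a new reading comes with each control period).
- cams.read_camera(name): name is "side" or "top" or "wrist"; returns the picture (420x560x3 uint8, red, green, blue); there is no depth.
- cams.camera_info(name): a dict with "fx", "fy", "cx", "cy" (pixels), "rvec" (rotation vector, rad) and "tvec" (3), from world to camera coordinates, as OpenCV has them. Camera axes: x right, y down, z forward; pixel columns grow to the right and rows downward; lengths in m; the calibration is good to about 2 mm. A picture is of the moment at which its call begins: read the wrist's pose just before it. camera_info takes no time and is no camera call; for the wrist camera it gives the pose at the moment of the call.
- env.sign_off(): hands the job in; it is judged then, once.
The state is a dict: "time_s": time; "qpos": joint angles; "joint_velocities": joint speeds; "effort": joint torques, N m; "tool_pos": TCP position; "tool_rot": TCP orientation; "force": force on the tool from outside, world axes, zero at the start; "wrist_torque": the same for the moment, N m; "grip_width": finger opening in m; "grasp_force": force on a finger pad.
Only numpy, scipy, OpenCV 4.12 (cv2) and the standard library are available. Lean on these libraries where they do the work, as an engineer would, in place of code of your own. Each camera call takes 0.05 s, during which the arm holds its last target. There are 200 camera calls.

## Working session

There is one attempt and no reset: what is moved stays moved. The work goes in short steps, Python scripts to look and compute and a shell command to move; the robot and the scene stay as the last step left them, time stands still between calls to the robot, and variables do not carry over. Pictures are saved under pics/ and viewed, at most 10 in all, crops included, and the job is handed in when it is done.

```bash
mkdir -p pics; ls
python3 - <<'E'
from cell import env,cams
import cv2
for n in("side","top"):
    cv2.imwrite(f"pics/{n}0.png",cams.read_camera(n)[:,:,::-1]); print(cams.camera_info(n))
o=env.get_obs();print(o)
E
```

```text
pics
{'fx': 467.34584871895333, 'fy': 467.34584871895333, 'cx': 279.224869848117, 'cy': 213.624228553154, 'rvec': array([ 1.91787945, -1.79942725,  0.5747965 ]), 'tvec': array([0.00911741, 0.64502849, 0.82809206])}
{'fx': 391.2861036565039, 'fy': 391.2861036565039, 'cx': 282.30293590096426, 'cy': 210.84481942432964, 'rvec': array([ 1.61495037, -2.07879739,  0.70914733]), 'tvec': array([0.20447501, 0.5832644 , 0.59745957])}
{'time_s': 0.1, 'qpos': array([-63.8785691 ,  18.43481202,  -4.01623593,  83.16580772,
         1.29413369,  78.54075724,  -3.25948294]), 'joint_velocities': array([ 0.08533024, -0.17816632,  0.06506591, -0.09517084,  0.07233299,
        0.08996888,  0.02016893]), 'effort': array([-3.22266960e-04, -4.92571521e+01, -4.05949373e-01, -3.13399422e+01,
       -6.43239054e-02,  3.94800352e-02,  8.90838737e-05]), 'tool_pos': array([0.27776079, 0.58716679, 0.23858939]), 'tool_rot': array([-1.79903806e+02,  4.27471519e-03,  1.54689133e+02]), 'force': array([-0.12206593, -0.14705518,  0.18660332]), 'wrist_torque': array([-0.06384166, -0.03451638, -0.07842905]), 'grasp_force': 0.0, 'grip_width': 0.08693341526520111}
```

View pics/side0.png

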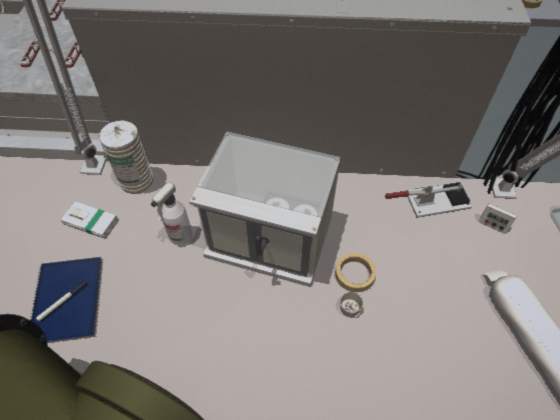

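View pics/top0.png

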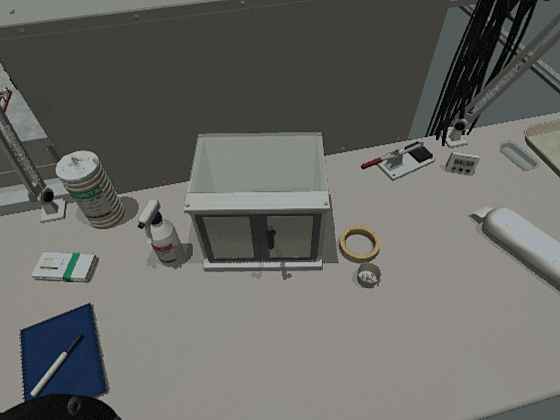

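Run:
```python
import cv2
a=cv2.imread("pics/side0.png")[125:285,150:350];cv2.imwrite("pics/sc.png",cv2.resize(a,None,fx=3.75,fy=3.75,interpolation=2))
a=cv2.imread("pics/top0.png")[125:285,180:390];cv2.imwrite("pics/tc.png",cv2.resize(a,None,fx=3.75,fy=3.75,interpolation=2))
```

```text
(no output)
```

View pics/sc.png

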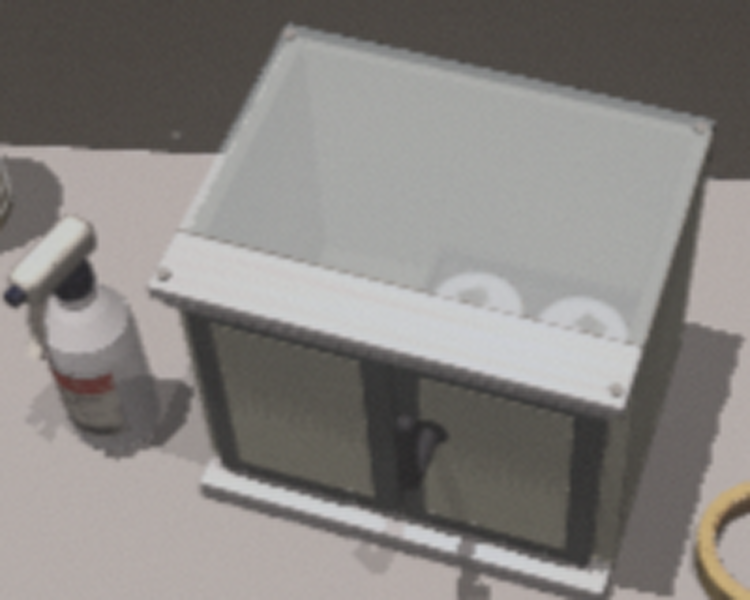

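View pics/tc.png

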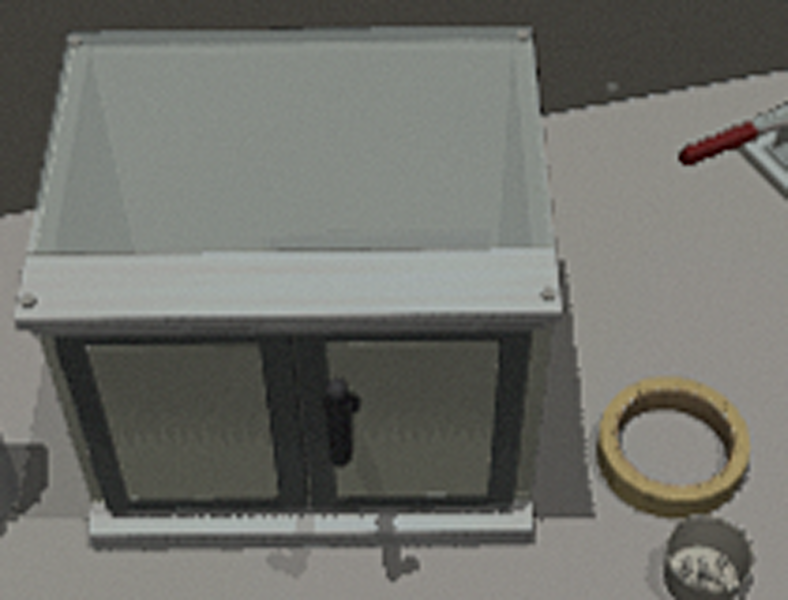

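```bash
cat > h.py <<'E'
import numpy as np,cv2
from scipy.optimize import least_squares
from scipy.spatial.transform import Rotation as R
from cell import env,cams
def proj(n,P):
    c=cams.camera_info(n);K=np.array([[c['fx'],0,c['cx']],[0,c['fy'],c['cy']],[0,0,1]])
    return cv2.projectPoints(np.asarray(P,float).reshape(-1,1,3),c['rvec'],c['tvec'],K,None)[0][:,0]
def onplane(n,uv,z):
    c=cams.camera_info(n);r=cv2.Rodrigues(c['rvec'])[0];d=r.T@np.array([(uv[0]-c['cx'])/c['fx'],(uv[1]-c['cy'])/c['fy'],1]);o=-r.T@c['tvec']
    return o+d*(z-o[2])/d[2]
def cab(p,P):
    c,s=np.cos(p[2]),np.sin(p[2]);P=np.asarray(P,float)
    return np.c_[p[0]+c*P[:,0]-s*P[:,1],p[1]+s*P[:,0]+c*P[:,1],P[:,2]]
E
cat > fit.py <<'E'
from h import *
M=np.array([[-24,142,232],[-24,-142,232],[0,142,244],[0,-142,244]])/1e3
S=np.array([[152,293],[622,409],[290,28],[712,122]])/3.75+[150,125]
T=np.array([[18,326],[560,319],[70,36],[533,30]])/3.75+[180,125]
def f(p):
    m=M.copy();m[2:,0]=p[3]; m[:2,1]*=p[4]/.142
    w=cab(p,m);return np.r_[(proj('side',w)-S).ravel(),(proj('top',w)-T).ravel()]
r=least_squares(f,[.65,.1,0.,.2,.142]);print(r.x,np.degrees(r.x[2]),r.fun.round(1))
np.save('p.npy',r.x[:3])
p=r.x
H=cab(p,np.array([[-54,-25,225],[-54,-25,151],[-23,142,22],[-23,-142,22]])/1e3)
print(H, (proj('side',H)-[150,125])*3.75,(proj('top',H)-[180,125])*3.75)
for n,t,uv,z in(('b','side',(178,240),0),('cup','top',(368,279),.0),('tape','top',(360,244),.012),('cup','side',(350,305),.03),('tape','side',(356,271),.012)):print(n,onplane(t,uv,z))
E
python3 fit.py
```

```text
[ 0.63080216  0.10066235 -0.24084953  0.19055254  0.1412974 ] -13.799661733979057 [ 0.2 -0.1  0.1  1.6 -1.7 -0.3  0.6  0.8  0.4 -0.7  0.  -0.5 -0.9 -0.7
  0.5 -0.7]
[[ 0.57239764  0.08926446  0.225     ]
 [ 0.57239764  0.08926446  0.151     ]
 [ 0.64233697  0.24404976  0.022     ]
 [ 0.5745951  -0.03175278  0.022     ]] [[406.67192342 412.36802757]
 [411.35840118 480.14917314]
 [200.40084091 476.32556459]
 [603.69801592 588.79888715]] [[336.8137277  373.93740867]
 [341.85612928 453.03548857]
 [ 87.02210512 526.20022126]
 [533.95030328 521.51976858]]
b [0.68758884 0.32223464 0.        ]
cup [ 5.20599687e-01 -1.29490768e-01 -1.11022302e-16]
tape [ 0.61155661 -0.14251088  0.012     ]
cup [ 0.51615803 -0.12438394  0.03      ]
tape [ 0.61762211 -0.14393704  0.012     ]
```

```bash
python3 -m pendant '[{"tx":-0.4,"ty":-0.27,"tz":-0.4},{"tx":-0.8,"ty":-0.54,"tz":-0.4},{"tx":-0.8,"ty":-0.54,"tz":-0.4},{"tx":-0.8,"ty":-0.54},{"tx":-0.8,"ty":-0.54},{"tx":-0.8,"ty":-0.54},{"tx":-0.8,"ty":-0.54},{"tx":-0.8,"ty":-0.54},{"tx":-0.8,"ty":-0.54},{"tx":-0.8,"ty":-0.54}]'
python3 -m pendant '[{"tx":-0.8,"ty":-0.54},{"tx":-0.8,"ty":-0.54},{"tx":-0.4,"ty":-0.27},{"spin":1},{"spin":1},{"spin":1},{"spin":1},{"spin":1},{"spin":1},{"spin":1}]'
python3 -m pendant '[{"spin":1},{"spin":1},{"spin":1},{"spin":1},{"spin":1},{"spin":1},{"spin":1},{"spin":1},{"spin":1},{"spin":1}]'
python3 -c "
from cell import env;o=env.get_obs();print(o['time_s'],o['qpos'],o['tool_pos'],o['tool_rot'])"
```

```text
0.1 [-63.8785691   18.43481202  -4.01623593  83.16580772   1.29413369
  78.54075724  -3.25948294] [0.27776079 0.58716679 0.23858939] [-1.79903806e+02  4.27471519e-03  1.54689133e+02]invalid input at $[0]: expected keys tx, ty, tz, spin, claw
invalid input at $[0]: expected keys tx, ty, tz, spin, claw
invalid input at $[0]: expected keys tx, ty, tz, spin, claw
```

```bash
python3 -m pendant '[{"tx":-0.4,"ty":-0.27,"tz":-0.4,"spin":0,"claw":0},{"tx":-0.8,"ty":-0.54,"tz":-0.4,"spin":0,"claw":0},{"tx":-0.8,"ty":-0.54,"tz":-0.4,"spin":0,"claw":0},{"tx":-0.8,"ty":-0.54,"tz":0,"spin":0,"claw":0},{"tx":-0.8,"ty":-0.54,"tz":0,"spin":0,"claw":0},{"tx":-0.8,"ty":-0.54,"tz":0,"spin":0,"claw":0},{"tx":-0.8,"ty":-0.54,"tz":0,"spin":0,"claw":0},{"tx":-0.8,"ty":-0.54,"tz":0,"spin":0,"claw":0},{"tx":-0.8,"ty":-0.54,"tz":0,"spin":0,"claw":0},{"tx":-0.8,"ty":-0.54,"tz":0,"spin":0,"claw":0}]'
python3 -m pendant '[{"tx":-0.8,"ty":-0.54,"tz":0,"spin":0,"claw":0},{"tx":-0.8,"ty":-0.54,"tz":0,"spin":0,"claw":0},{"tx":-0.4,"ty":-0.27,"tz":0,"spin":0,"claw":0},{"tx":0,"ty":0,"tz":0,"spin":1,"claw":0},{"tx":0,"ty":0,"tz":0,"spin":1,"claw":0},{"tx":0,"ty":0,"tz":0,"spin":1,"claw":0},{"tx":0,"ty":0,"tz":0,"spin":1,"claw":0},{"tx":0,"ty":0,"tz":0,"spin":1,"claw":0},{"tx":0,"ty":0,"tz":0,"spin":1,"claw":0},{"tx":0,"ty":0,"tz":0,"spin":1,"claw":0}]'
python3 -c "
from cell import env;o=env.get_obs();print(o['time_s'],o['qpos'],o['tool_pos'],o['tool_rot'])"
```

```text
time_s: 1.35
tool_pos: [0.5126, 0.19, 0.3012]
tool_rot: [179.9, 0.1, 154.6]
force: [0.8, 0.1, 0.1]
grip_width: 0.0873
grasp_force: 0.0
time_s: 2.6
tool_pos: [0.5731, 0.0875, 0.301]
tool_rot: [179.9, 0.0, 126.5]
force: [-0.8, -0.6, -0.7]
grip_width: 0.0871
grasp_force: 0.0
2.6 [-30.90437536   8.47329047  22.15743657  88.87611597  -3.23031699
  83.20834235  27.8656453 ] [0.57311319 0.08752426 0.30103994] [1.79927375e+02 1.31028145e-02 1.26452889e+02]
```

```bash
S='x'
python3 -m pendant '[{"tx":0,"ty":0,"tz":0,"spin":1,"claw":0},{"tx":0,"ty":0,"tz":0,"spin":1,"claw":0},{"tx":0,"ty":0,"tz":0,"spin":1,"claw":0},{"tx":0,"ty":0,"tz":0,"spin":1,"claw":0},{"tx":0,"ty":0,"tz":0,"spin":1,"claw":0},{"tx":0,"ty":0,"tz":0,"spin":1,"claw":0},{"tx":0,"ty":0,"tz":0,"spin":1,"claw":0},{"tx":0,"ty":0,"tz":0,"spin":1,"claw":0},{"tx":0,"ty":0,"tz":0,"spin":1,"claw":0},{"tx":0,"ty":0,"tz":0,"spin":1,"claw":0}]' >/dev/null
python3 -m pendant '[{"tx":0,"ty":0,"tz":0,"spin":1,"claw":0},{"tx":0,"ty":0,"tz":0,"spin":1,"claw":0},{"tx":0,"ty":0,"tz":0,"spin":1,"claw":0},{"tx":0,"ty":0,"tz":0,"spin":1,"claw":0},{"tx":0,"ty":0,"tz":0,"spin":1,"claw":0},{"tx":0,"ty":0,"tz":0,"spin":1,"claw":0},{"tx":0,"ty":0,"tz":0,"spin":1,"claw":0},{"tx":0,"ty":0,"tz":0,"spin":1,"claw":0},{"tx":0,"ty":0,"tz":0,"spin":1,"claw":0},{"tx":0,"ty":0,"tz":0,"spin":1,"claw":0}]' >/dev/null
python3 -m pendant '[{"tx":0,"ty":0,"tz":0,"spin":1,"claw":0},{"tx":0,"ty":0,"tz":0,"spin":1,"claw":0},{"tx":0,"ty":0,"tz":0,"spin":1,"claw":0},{"tx":0,"ty":0,"tz":0,"spin":1,"claw":0},{"tx":0,"ty":0,"tz":0,"spin":1,"claw":0},{"tx":0,"ty":0,"tz":0,"spin":1,"claw":0},{"tx":0,"ty":0,"tz":0,"spin":1,"claw":0},{"tx":0,"ty":0,"tz":0,"spin":1,"claw":0},{"tx":0,"ty":0,"tz":0,"spin":1,"claw":0},{"tx":0,"ty":0,"tz":0,"spin":1,"claw":0}]'>/dev/null
python3 -m pendant '[{"tx":0,"ty":0,"tz":0,"spin":1,"claw":0},{"tx":0,"ty":0,"tz":0,"spin":1,"claw":0},{"tx":0,"ty":0,"tz":0,"spin":1,"claw":0},{"tx":0,"ty":0,"tz":0,"spin":1,"claw":0},{"tx":0,"ty":0,"tz":0,"spin":1,"claw":0}]'
python3 -c "
from h import *
import cv2
o=env.get_obs();print(o['time_s'],o['qpos'],o['tool_pos'],o['tool_rot'])
cv2.imwrite('pics/w1.png',cams.read_camera('wrist')[:,:,::-1])
p=np.load('p.npy');print(proj('wrist',cab(p,np.array([[-54,-25,225],[-54,-25,151],[-24,0,232],[-24,142,232],[-24,-142,232]])/1e3)))"
```

```text
time_s: 6.98
tool_pos: [0.5731, 0.0876, 0.301]
tool_rot: [-179.9, -0.0, -13.5]
force: [-0.3, 0.0, -0.0]
grip_width: 0.0871
grasp_force: 0.0
6.975 [ -40.32090369    8.95269807   32.98759522   89.19271432   -4.94518343
   83.24397431 -110.6153657 ] [0.57308064 0.08756995 0.30098155] [-1.79931128e+02 -3.82587844e-02 -1.35401622e+01]
[[278.72625103 233.02826591]
 [279.0562425  204.30518953]
 [237.92440585 190.49871546]
 [  6.49681418 190.21031746]
 [469.61123055 190.7874365 ]]
```

View pics/w1.png

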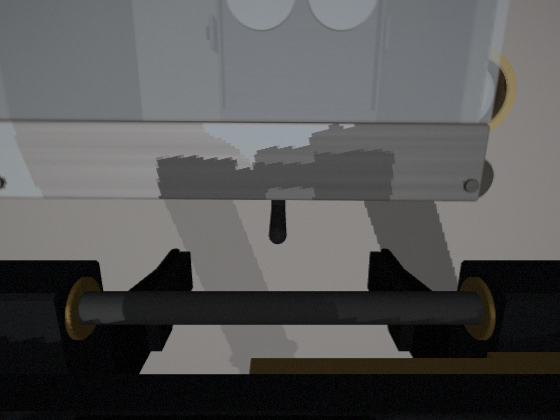

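```bash
python3 -m pendant '[{"tx":-0.06,"ty":-0.03,"tz":0.4,"spin":0,"claw":0},{"tx":0,"ty":0,"tz":0.5,"spin":0,"claw":0},{"tx":0,"ty":0,"tz":0.5,"spin":0,"claw":0},{"tx":0,"ty":0,"tz":0.36,"spin":0,"claw":0},{"tx":0,"ty":0,"tz":0,"spin":0,"claw":0}]'
python3 -m pendant '[{"tx":0,"ty":0,"tz":0,"spin":0,"claw":1},{"tx":0,"ty":0,"tz":0,"spin":0,"claw":1},{"tx":0,"ty":0,"tz":0,"spin":0,"claw":1},{"tx":0,"ty":0,"tz":0,"spin":0,"claw":1},{"tx":0,"ty":0,"tz":0,"spin":0,"claw":1},{"tx":0,"ty":0,"tz":0,"spin":0,"claw":1}]' 10
```

```text
time_s: 7.65
tool_pos: [0.57, 0.0909, 0.2109]
tool_rot: [180.0, 0.1, -13.3]
force: [0.6, 0.3, 0.6]
grip_width: 0.0869
grasp_force: 0.0
time_s: 8.4
tool_pos: [0.5707, 0.0917, 0.2116]
tool_rot: [-180.0, -0.0, -13.3]
force: [-0.3, -0.1, 0.6]
grip_width: 0.0351
grasp_force: 0.0
```

```bash
python3 -m pendant '[{"tx":0,"ty":0,"tz":0,"spin":0,"claw":1},{"tx":0,"ty":0,"tz":0,"spin":0,"claw":1},{"tx":0,"ty":0,"tz":0,"spin":0,"claw":1},{"tx":0,"ty":0,"tz":0,"spin":0,"claw":1},{"tx":0,"ty":0,"tz":0,"spin":0,"claw":1}]' 10
python3 -c "
import numpy as np
f=lambda a:np.array([-(105*np.sin(a)+54*np.cos(a)),130-155*np.cos(a)-54*np.sin(a)])
s=np.radians(4)
for k in range(20):
  a=k*s;d=f(a+s)-f(a);print(k,round((d[0]*np.cos(a)+d[1]*np.sin(a))/50,2),round(-(-d[0]*np.sin(a)+d[1]*np.cos(a))/50,2))"
```

```text
time_s: 9.02
tool_pos: [0.5704, 0.0901, 0.2115]
tool_rot: [179.9, 0.0, -13.4]
force: [-3.0, -4.6, 2.7]
grip_width: 0.0114
grasp_force: 10.0
0 -0.14 0.07
1 -0.14 0.04
2 -0.14 0.02
3 -0.13 -0.01
4 -0.11 -0.03
5 -0.1 -0.05
6 -0.08 -0.06
7 -0.06 -0.08
8 -0.04 -0.09
9 -0.01 -0.1
10 0.01 -0.11
11 0.04 -0.11
12 0.06 -0.11
13 0.09 -0.1
14 0.11 -0.09
15 0.13 -0.08
16 0.15 -0.06
17 0.17 -0.05
18 0.19 -0.03
19 0.2 -0.01
```

```bash
python3 -m pendant '[{"tx":-0.14,"ty":0.07,"tz":0,"spin":-1,"claw":1},{"tx":-0.14,"ty":0.04,"tz":0,"spin":-1,"claw":1},{"tx":-0.14,"ty":0.02,"tz":0,"spin":-1,"claw":1},{"tx":-0.13,"ty":-0.01,"tz":0,"spin":-1,"claw":1},{"tx":-0.11,"ty":-0.03,"tz":0,"spin":-1,"claw":1}]'
```

```text
time_s: 9.65
tool_pos: [0.5372, 0.0894, 0.2115]
tool_rot: [179.9, -0.1, 6.8]
force: [-0.3, -3.9, -0.1]
grip_width: 0.0119
grasp_force: 10.0
```

```bash
python3 -m pendant '[{"tx":-0.1,"ty":-0.05,"tz":0,"spin":-1,"claw":1},{"tx":-0.08,"ty":-0.06,"tz":0,"spin":-1,"claw":1},{"tx":-0.06,"ty":-0.08,"tz":0,"spin":-1,"claw":1},{"tx":-0.04,"ty":-0.09,"tz":0,"spin":-1,"claw":1},{"tx":-0.01,"ty":-0.1,"tz":0,"spin":-1,"claw":1},{"tx":0.01,"ty":-0.11,"tz":0,"spin":-1,"claw":1},{"tx":0.04,"ty":-0.11,"tz":0,"spin":-1,"claw":1},{"tx":0.06,"ty":-0.11,"tz":0,"spin":-1,"claw":1}]'
python3 -m pendant '[{"tx":0.09,"ty":-0.1,"tz":0,"spin":-1,"claw":1},{"tx":0.11,"ty":-0.09,"tz":0,"spin":-1,"claw":1},{"tx":0.13,"ty":-0.08,"tz":0,"spin":-1,"claw":1},{"tx":0.15,"ty":-0.06,"tz":0,"spin":-1,"claw":1},{"tx":0.17,"ty":-0.05,"tz":0,"spin":-1,"claw":1},{"tx":0.19,"ty":-0.03,"tz":0,"spin":-1,"claw":1},{"tx":0.2,"ty":-0.01,"tz":0,"spin":-1,"claw":1},{"tx":0,"ty":0,"tz":0,"spin":0,"claw":1}]'
python3 -c "
from cell import env;o=env.get_obs();print(o['qpos'])"
```

```text
time_s: 10.65
tool_pos: [0.5138, 0.1233, 0.2115]
tool_rot: [180.0, -0.0, 38.8]
force: [1.1, -1.3, -0.9]
grip_width: 0.0115
grasp_force: 10.0
time_s: 11.65
tool_pos: [0.5302, 0.1793, 0.2115]
tool_rot: [180.0, -0.1, 66.7]
force: [1.7, -0.1, -1.5]
grip_width: 0.0118
grasp_force: 10.0
[-42.5746625    8.33043757  23.39269513  99.34663183  -3.48025534
  72.93618825 -41.6877493 ]
```

```bash
python3 -m pendant '[{"tx":0.06,"ty":0,"tz":0,"spin":0,"claw":1},{"tx":0.06,"ty":0,"tz":0,"spin":0,"claw":1},{"tx":0,"ty":0,"tz":0,"spin":0,"claw":1}]'
python3 -c "
from h import *
cv2.imwrite('pics/t2.png',cams.read_camera('top')[60:330,120:460,::-1].repeat(2,0).repeat(2,1))"
```

```text
time_s: 12.02
tool_pos: [0.5305, 0.1798, 0.2114]
tool_rot: [-179.9, 0.4, 66.5]
force: [-5.3, -9.3, 4.8]
grip_width: 0.0117
grasp_force: 10.0
```

View pics/t2.png

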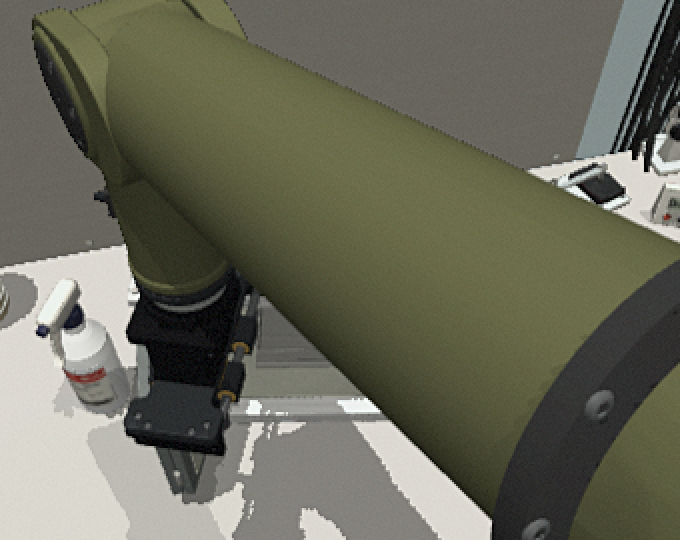

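```bash
python3 -m pendant '[{"tx":-0.08,"ty":0,"tz":0,"spin":0,"claw":0.4},{"tx":0,"ty":0,"tz":0,"spin":0,"claw":0.4},{"tx":0,"ty":0,"tz":0,"spin":0,"claw":0.4},{"tx":0,"ty":0,"tz":0,"spin":0,"claw":0.4},{"tx":0,"ty":0,"tz":-0.3,"spin":0,"claw":0.4},{"tx":0,"ty":0,"tz":-0.9,"spin":0,"claw":0.4},{"tx":0,"ty":0,"tz":-0.9,"spin":0,"claw":0.4},{"tx":0,"ty":0,"tz":-0.9,"spin":0,"claw":1}]'
python3 -m pendant '[{"tx":-0.5,"ty":0.16,"tz":0,"spin":1,"claw":1},{"tx":-0.96,"ty":0.31,"tz":0,"spin":0,"claw":1},{"tx":-0.96,"ty":0.31,"tz":0,"spin":0,"claw":1},{"tx":-0.96,"ty":0.31,"tz":-0.4,"spin":0,"claw":1},{"tx":-0.96,"ty":0.31,"tz":-0.4,"spin":0,"claw":1},{"tx":-0.96,"ty":0.31,"tz":-0.4,"spin":0,"claw":1},{"tx":-0.5,"ty":0.16,"tz":-1,"spin":0,"claw":1},{"tx":0,"ty":0,"tz":-1,"spin":1,"claw":1},{"tx":0,"ty":0,"tz":-1,"spin":1,"claw":1},{"tx":0,"ty":0,"tz":-1,"spin":1,"claw":1}]'
python3 -c "
from cell import env;o=env.get_obs();print(o['qpos'])"
```

```text
time_s: 13.08
tool_pos: [0.5304, 0.1801, 0.3643]
tool_rot: [179.9, -0.1, 66.7]
force: [0.8, 0.2, -0.1]
grip_width: 0.0476
grasp_force: 0.0
time_s: 14.32
tool_pos: [0.4813, -0.1214, 0.6111]
tool_rot: [179.1, -0.4, 50.4]
force: [-37.4, 8.5, -1.0]
grip_width: 0.0005
grasp_force: 0.0
[-22.96041351   4.74205137  38.8268116   57.54850543  -3.38070235
 117.66702732 -25.41558053]
```

```bash
python3 -m pendant '[{"tx":0,"ty":0,"tz":0,"spin":1,"claw":1}]'
python3 -c "
from cell import env;o=env.get_obs();print(o['qpos'],o['effort'],o['wrist_torque'])"
python3 -m pendant '[{"tx":0,"ty":0,"tz":-0.2,"spin":1,"claw":1},{"tx":0,"ty":0,"tz":-0.2,"spin":1,"claw":1}]'
python3 -c "
from cell import env;o=env.get_obs();print(o['qpos'],o['effort'],o['wrist_torque'])"
```

```text
time_s: 14.45
tool_pos: [0.4813, -0.1221, 0.6121]
tool_rot: [178.9, -0.6, 46.4]
force: [0.2, -1.1, -0.7]
grip_width: 0.0005
grasp_force: 0.0
[-23.0495753    4.68291241  38.96916711  57.48851972  -3.35744848
 117.61051228 -29.42508373] [ 2.21511943e-02 -2.66584271e+01  8.63282494e-01 -2.98536873e+01
 -2.13115280e-01 -1.95870325e-01  6.18567411e-01] [-0.06551013  0.18374064  0.01160099]
time_s: 14.7
tool_pos: [0.4794, -0.1212, 0.6169]
tool_rot: [178.6, -1.1, 38.4]
force: [-0.2, 1.1, 0.2]
grip_width: 0.0006
grasp_force: 0.0
[-22.97802855   4.19625808  38.36223924  57.26711497  -2.97697137
 117.6173439  -37.74786071] [  0.17007686 -25.72352886   1.24530684 -27.89911866  -0.08460194
  -0.17737913   0.59825705] [-0.1106549   0.10931564 -0.05802723]
```

```bash
cat > s.py <<'E'
from h import *
o=env.get_obs();q=o['qpos'];r=R.from_euler('xyz',o['tool_rot'],degrees=True);p=np.load('p.npy')
c=R.from_euler('z',p[2]).inv();m=(c*r).as_matrix();t=o['tool_pos']
tip=t+r.apply([0,0,.017]);f=lambda v:(c.apply(v-[p[0],p[1],0])*1e3).round(1)
print(o['time_s'],'q',q.round(1),'cab tcp',f(t),'tip',f(tip));print(m.round(3),'tilt',np.degrees(np.arccos(-m[2,2])).round(1))
E
python3 -m pendant '[{"tx":0,"ty":0,"tz":-0.5,"spin":0,"claw":1},{"tx":0,"ty":0,"tz":-0.5,"spin":0,"claw":1},{"tx":0,"ty":0,"tz":-0.5,"spin":0,"claw":1},{"tx":0,"ty":0,"tz":-0.5,"spin":0,"claw":1}]';python3 s.py
```

```text
time_s: 15.2
tool_pos: [0.4708, -0.1188, 0.6556]
tool_rot: [174.9, -4.0, 38.9]
force: [-0.1, 1.4, -0.1]
grip_width: 0.0006
grasp_force: 0.0
15.2 q [-33.7   1.7  47.3  54.7  -1.5 117.6 -38.5] cab tcp [-103.  -251.3  655.6] tip [-101.1 -251.3  638.7]
[[ 0.605  0.788  0.113]
 [ 0.793 -0.609  0.001]
 [ 0.07   0.089 -0.994]] tilt 6.5
```

```bash
python3 -m pendant '[{"tx":0,"ty":0,"tz":-0.7,"spin":0,"claw":1},{"tx":0,"ty":0,"tz":-0.7,"spin":0,"claw":1},{"tx":0,"ty":0,"tz":-0.7,"spin":0,"claw":1},{"tx":0,"ty":0,"tz":-0.7,"spin":0,"claw":1},{"tx":0,"ty":0,"tz":-0.7,"spin":0,"claw":1},{"tx":0,"ty":0,"tz":-0.7,"spin":0,"claw":1},{"tx":0,"ty":0,"tz":-0.7,"spin":0,"claw":1},{"tx":0,"ty":0,"tz":-0.7,"spin":0,"claw":1}]';python3 s.py
```

```text
time_s: 16.2
tool_pos: [0.4226, -0.1088, 0.754]
tool_rot: [165.4, -11.6, 40.2]
force: [-1.0, -0.3, -0.3]
grip_width: 0.0002
grasp_force: 0.0
16.2 q [ 42.1  -3.2 -27.5  46.6  -2.5 117.6 -38.4] cab tcp [-152.3 -253.   754. ] tip [-146.9 -252.9  737.9]
[[ 0.576  0.753  0.319]
 [ 0.792 -0.61   0.009]
 [ 0.201  0.248 -0.948]] tilt 18.6
```

```bash
python3 -m pendant '[{"tx":0,"ty":0,"tz":-0.7,"spin":0,"claw":1},{"tx":0,"ty":0,"tz":-0.7,"spin":0,"claw":1},{"tx":0,"ty":0,"tz":-0.7,"spin":0,"claw":1},{"tx":0,"ty":0,"tz":-0.7,"spin":0,"claw":1},{"tx":0,"ty":0,"tz":-0.7,"spin":0,"claw":1},{"tx":0,"ty":0,"tz":-0.7,"spin":0,"claw":1}]';python3 s.py
```

```text
time_s: 16.95
tool_pos: [0.36, -0.0942, 0.8235]
tool_rot: [157.5, -17.1, 42.1]
force: [-0.3, -1.1, -0.4]
grip_width: 0.0002
grasp_force: 0.0
16.95 q [ 28.6  -9.9 -11.4  44.1  -4.4 117.6 -37.5] cab tcp [-216.5 -253.8  823.5] tip [-208.5 -253.7  808.5]
[[ 0.536  0.702  0.469]
 [ 0.792 -0.611  0.009]
 [ 0.293  0.367 -0.883]] tilt 28.0
```

```bash
python3 -m pendant '[{"tx":0.22,"ty":0.27,"tz":-0.6,"spin":0,"claw":1},{"tx":0.22,"ty":0.27,"tz":-0.6,"spin":0,"claw":1},{"tx":0.22,"ty":0.27,"tz":-0.6,"spin":0,"claw":1},{"tx":0.22,"ty":0.27,"tz":-0.6,"spin":0,"claw":1},{"tx":0.22,"ty":0.27,"tz":-0.6,"spin":0,"claw":1},{"tx":0.22,"ty":0.27,"tz":-0.6,"spin":0,"claw":1}]';python3 s.py
```

```text
time_s: 17.7
tool_pos: [0.3712, -0.0946, 0.9018]
tool_rot: [149.0, -22.2, 44.9]
force: [1.1, -1.0, -0.3]
grip_width: 0.0006
grasp_force: 0.0
17.7 q [ 40.7  -5.4 -22.2  29.8  -5.7 117.6 -37.8] cab tcp [-205.5 -251.5  901.8] tip [-195.2 -251.4  888.3]
[[ 0.482  0.631  0.608]
 [ 0.791 -0.612  0.009]
 [ 0.378  0.476 -0.794]] tilt 37.5
```

```bash
python3 -m pendant '[{"tx":0.26,"ty":0.33,"tz":-0.55,"spin":0,"claw":1},{"tx":0.26,"ty":0.33,"tz":-0.55,"spin":0,"claw":1},{"tx":0.26,"ty":0.33,"tz":-0.55,"spin":0,"claw":1},{"tx":0.26,"ty":0.33,"tz":-0.55,"spin":0,"claw":1}]';python3 s.py
```

```text
time_s: 18.2
tool_pos: [0.371, -0.0947, 0.9489]
tool_rot: [143.2, -25.4, 47.2]
force: [-0.2, -0.2, 0.8]
grip_width: 0.0003
grasp_force: 0.0
18.2 q [ 59.4  -2.2 -41.9  20.3  -4.7 117.6 -38.4] cab tcp [-205.7 -251.6  948.9] tip [-194.  -251.5  936.6]
[[ 0.438  0.576  0.691]
 [ 0.79  -0.613  0.01 ]
 [ 0.429  0.541 -0.723]] tilt 43.7
```

```bash
python3 -m pendant '[{"tx":-0.26,"ty":-0.33,"tz":0.55,"spin":0,"claw":1},{"tx":-0.26,"ty":-0.33,"tz":0.55,"spin":0,"claw":1},{"tx":0,"ty":0,"tz":0,"spin":1,"claw":1},{"tx":0,"ty":0,"tz":0,"spin":1,"claw":1},{"tx":0,"ty":0,"tz":0,"spin":1,"claw":1},{"tx":0,"ty":0,"tz":0,"spin":1,"claw":1},{"tx":0,"ty":0,"tz":0,"spin":1,"claw":1},{"tx":0,"ty":0,"tz":0,"spin":1,"claw":1},{"tx":0,"ty":0,"tz":0,"spin":1,"claw":1}]' >/dev/null
python3 -m pendant '[{"tx":0,"ty":0,"tz":0,"spin":1,"claw":1},{"tx":0,"ty":0,"tz":0,"spin":1,"claw":1},{"tx":0,"ty":0,"tz":0,"spin":1,"claw":1},{"tx":0,"ty":0,"tz":0,"spin":1,"claw":1},{"tx":0,"ty":0,"tz":0,"spin":1,"claw":1},{"tx":0,"ty":0,"tz":0,"spin":0.9,"claw":1}]';python3 s.py
```

```text
time_s: 20.08
tool_pos: [0.3761, -0.0919, 0.8916]
tool_rot: [178.8, -42.8, -11.9]
force: [-0.3, -1.1, -0.3]
grip_width: 0.0005
grasp_force: 0.0
20.075 q [ 77.7 -16.1 -27.2  42.4 -32.6 110.1 -76.5] cab tcp [-201.4 -247.7  891.6] tip [-189.8 -247.7  879.1]
[[ 0.733  0.019  0.679]
 [ 0.025 -1.     0.001]
 [ 0.679  0.016 -0.734]] tilt 42.8
```

```bash
python3 -m pendant '[{"tx":-0.28,"ty":-0.15,"tz":0.4,"spin":0,"claw":1},{"tx":-0.55,"ty":-0.26,"tz":0.8,"spin":0,"claw":1},{"tx":-0.55,"ty":-0.26,"tz":0.8,"spin":0,"claw":1},{"tx":-0.55,"ty":-0.26,"tz":0.8,"spin":0,"claw":1},{"tx":-0.55,"ty":-0.26,"tz":0.8,"spin":0,"claw":1},{"tx":-0.55,"ty":-0.26,"tz":0.8,"spin":0,"claw":1}]';python3 s.py
```

```text
time_s: 20.82
tool_pos: [0.4314, -0.0546, 0.7988]
tool_rot: [-179.2, -39.4, -12.5]
force: [-0.2, 1.8, 0.4]
grip_width: 0.0004
grasp_force: 0.0
20.825 q [ 21.  -17.3 -12.   60.1  -1.7  97.5 -94.7] cab tcp [-156.7 -198.4  798.8] tip [-145.9 -197.9  785.6]
[[ 0.773  0.031  0.634]
 [ 0.017 -0.999  0.028]
 [ 0.634 -0.011 -0.773]] tilt 39.4
```

```bash
python3 -m pendant '[{"tx":-0.4,"ty":-0.15,"tz":0.6,"spin":0,"claw":1},{"tx":-0.6,"ty":-0.23,"tz":0.88,"spin":0,"claw":1},{"tx":-0.6,"ty":-0.23,"tz":0.88,"spin":0,"claw":1},{"tx":-0.6,"ty":-0.23,"tz":0.88,"spin":0,"claw":1},{"tx":-0.6,"ty":-0.23,"tz":0.88,"spin":0,"claw":1},{"tx":-0.6,"ty":-0.23,"tz":0.88,"spin":0,"claw":1}]';python3 s.py
```

```text
time_s: 21.58
tool_pos: [0.5438, -0.0143, 0.5391]
tool_rot: [179.8, -33.9, -14.6]
force: [0.0, 0.1, -1.4]
grip_width: 0.0006
grasp_force: 0.0
21.575 q [   0.7  -17.2   -7.5   91.9   10.2   73.5 -111.8] cab tcp [ -57.1 -132.4  539.1] tip [ -47.6 -132.5  525. ]
[[ 0.83  -0.015  0.558]
 [-0.011 -1.    -0.01 ]
 [ 0.558  0.002 -0.83 ]] tilt 33.9
```

```bash
python3 -m pendant '[{"tx":-0.45,"ty":-0.2,"tz":0.66,"spin":0,"claw":1},{"tx":-0.45,"ty":-0.2,"tz":0.66,"spin":0,"claw":1},{"tx":-0.45,"ty":-0.2,"tz":0.66,"spin":0,"claw":1}]';python3 s.py
```

```text
time_s: 21.95
tool_pos: [0.5563, 0.0158, 0.4205]
tool_rot: [179.7, -33.6, -14.5]
force: [-0.3, 0.2, -0.4]
grip_width: 0.0005
grasp_force: 0.0
21.95 q [  -2.4  -17.2   -9.   105.1   13.4   61.9 -119.4] cab tcp [ -52.2 -100.1  420.5] tip [ -42.7 -100.3  406.4]
[[ 0.833 -0.015  0.554]
 [-0.01  -1.    -0.011]
 [ 0.554  0.004 -0.833]] tilt 33.6
```

```bash
python3 -m pendant '[{"tx":-0.6,"ty":-0.15,"tz":0.5,"spin":0,"claw":1},{"tx":-0.6,"ty":-0.15,"tz":0.5,"spin":0,"claw":1}]';python3 s.py
```

```text
time_s: 22.2
tool_pos: [0.5459, 0.0373, 0.3452]
tool_rot: [179.5, -33.3, -14.5]
force: [0.4, 0.0, 0.2]
grip_width: 0.0002
grasp_force: 0.0
22.2 q [  -7.4  -17.2   -8.3  113.5   17.2   55.6 -126.9] cab tcp [-67.3 -81.8 345.2] tip [-58. -82. 331.]
[[ 0.836 -0.017  0.549]
 [-0.011 -1.    -0.015]
 [ 0.549  0.007 -0.836]] tilt 33.3
```

```bash
python3 -m pendant '[{"tx":-0.7,"ty":-0.1,"tz":0.5,"spin":0,"claw":1},{"tx":-0.7,"ty":-0.1,"tz":0.5,"spin":0,"claw":1},{"tx":0,"ty":0,"tz":0,"spin":0,"claw":1}]';python3 s.py
```

```text
time_s: 22.58
tool_pos: [0.5212, 0.0555, 0.2613]
tool_rot: [179.1, -32.8, -14.3]
force: [-0.8, -0.9, -0.2]
grip_width: 0.0004
grasp_force: 0.0
22.575 q [ -10.8  -17.2   -9.2  122.9   21.4   48.9 -135.4] cab tcp [-95.7 -70.  261.3] tip [-86.4 -70.4 247. ]
[[ 0.84  -0.017  0.542]
 [-0.007 -1.    -0.02 ]
 [ 0.542  0.013 -0.84 ]] tilt 32.8
```

```bash
python3 -m pendant '[{"tx":-0.19,"ty":0,"tz":0.7,"spin":0,"claw":1},{"tx":-0.19,"ty":0,"tz":0.7,"spin":0,"claw":1},{"tx":-0.19,"ty":0,"tz":0.7,"spin":0,"claw":1},{"tx":0,"ty":0,"tz":0,"spin":0,"claw":1}]';python3 s.py
python3 -c "
from h import *
for n in('side','top'):cv2.imwrite(f'pics/{n}3.png',cams.read_camera(n)[:,:,::-1])
a=cams.read_camera('wrist')[:,:,::-1];cv2.imwrite('pics/w3.png',a)
b=cv2.imread('pics/side3.png')[100:320,150:400];t=cv2.imread('pics/top3.png')[100:320,170:420]
cv2.imwrite('pics/c3.png',np.hstack([cv2.resize(i,(400,352)) for i in(b,t)]))"
```

```text
time_s: 23.08
tool_pos: [0.556, 0.0448, 0.1607]
tool_rot: [179.3, -33.0, -14.6]
force: [-0.9, 0.5, 0.2]
grip_width: 0.0005
grasp_force: 0.0
23.075 q [  -7.9   -7.1  -10.1  127.2   29.6   35.3 -143.7] cab tcp [-59.3 -72.1 160.7] tip [-50.1 -72.4 146.4]
[[ 0.839 -0.02   0.544]
 [-0.011 -1.    -0.02 ]
 [ 0.545  0.011 -0.839]] tilt 33.0
```

View pics/c3.png

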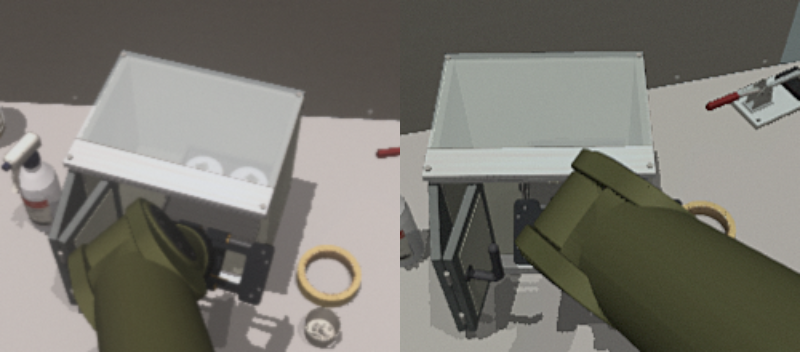

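View pics/w3.png

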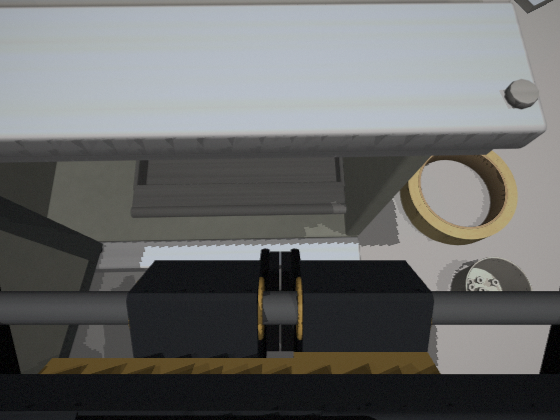

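```bash
python3 -m pendant '[{"tx":0.15,"ty":0.05,"tz":0.46,"spin":0,"claw":1},{"tx":0.15,"ty":0.05,"tz":0.46,"spin":0,"claw":1},{"tx":0.15,"ty":0.05,"tz":0.46,"spin":0,"claw":1},{"tx":0,"ty":0,"tz":0,"spin":0,"claw":1}]';python3 s.py
python3 -c "
from h import *
c=cams.camera_info('wrist');o=env.get_obs();C=-cv2.Rodrigues(c['rvec'])[0].T@c['tvec'];print(R.from_euler('xyz',o['tool_rot'],degrees=True).inv().apply(C-o['tool_pos']))"
```

```text
time_s: 23.72
tool_pos: [0.6094, 0.0234, 0.1172]
tool_rot: [179.4, -33.2, -14.6]
force: [-0.5, 0.2, 1.2]
grip_width: 0.0005
grasp_force: 0.0
23.725 q [  -5.8    2.4   -8.   124.1   35.3   28.3 -146.2] cab tcp [ -2.3 -80.1 117.2] tip [  7.  -80.4 102.9]
[[ 0.837 -0.02   0.547]
 [-0.012 -1.    -0.018]
 [ 0.548  0.009 -0.837]] tilt 33.2
[ 0.07758642 -0.00060647 -0.14578477]
```

```bash
python3 -m pendant '[{"tx":0.02,"ty":0,"tz":0.12,"spin":0,"claw":1},{"tx":0.02,"ty":0,"tz":0.12,"spin":0,"claw":1},{"tx":-0.09,"ty":0,"tz":0.13,"spin":0,"claw":1},{"tx":0,"ty":0,"tz":0,"spin":0,"claw":1}]';python3 s.py
python3 -m pendant '[{"tx":-0.1,"ty":0,"tz":0.12,"spin":0,"claw":1},{"tx":-0.1,"ty":0,"tz":0.12,"spin":0,"claw":1}]';python3 s.py
```

```text
time_s: 24.22
tool_pos: [0.6155, 0.0219, 0.0984]
tool_rot: [179.3, -33.1, -14.5]
force: [0.7, 0.1, -0.3]
grip_width: 0.0005
grasp_force: 0.1
24.225 q [  -5.9    4.8   -7.5  124.2   38.2   26.4 -148.8] cab tcp [  3.9 -80.1  98.4] tip [ 13.2 -80.4  84.1]
[[ 0.838 -0.018  0.545]
 [-0.01  -1.    -0.018]
 [ 0.546  0.01  -0.838]] tilt 33.1
time_s: 24.48
tool_pos: [0.6143, 0.0222, 0.0833]
tool_rot: [179.4, -33.2, -14.5]
force: [-0.3, -0.7, 2.0]
grip_width: 0.0009
grasp_force: 0.8
24.475 q [  -7.1    6.1   -6.4  125.    41.2   24.8 -152.2] cab tcp [  2.7 -80.1  83.3] tip [ 12.  -80.4  69.1]
[[ 0.837 -0.019  0.547]
 [-0.011 -1.    -0.018]
 [ 0.547  0.009 -0.837]] tilt 33.2
```

```bash
python3 -m pendant '[{"tx":-0.05,"ty":0,"tz":0.06,"spin":-1,"claw":1},{"tx":-0.07,"ty":0,"tz":0.09,"spin":-1,"claw":1},{"tx":-0.08,"ty":0,"tz":0.1,"spin":0,"claw":1}]';python3 s.py
```

```text
time_s: 24.85
tool_pos: [0.6109, 0.0213, 0.0662]
tool_rot: [174.1, -32.5, -5.0]
force: [-9.1, 0.6, 14.2]
grip_width: 0.0004
grasp_force: 6.0
24.85 q [  -7.2    7.5   -6.3  125.9   44.8   23.3 -148. ] cab tcp [ -0.4 -81.9  66.2] tip [  8.9 -82.2  51.9]
[[ 0.833  0.098  0.544]
 [ 0.129 -0.991 -0.02 ]
 [ 0.538  0.086 -0.839]] tilt 33.0
```

```bash
python3 -m pendant '[{"tx":0,"ty":0,"tz":0.03,"spin":0,"claw":1},{"tx":0,"ty":0,"tz":0,"spin":0,"claw":1},{"tx":0,"ty":0,"tz":0,"spin":0,"claw":1},{"tx":0,"ty":0,"tz":0,"spin":0,"claw":1}]'; python3 s.py
python3 -c "
from h import *
a=cams.read_camera('side')[100:250,190:340,::-1];cv2.imwrite('pics/s4.png',cv2.resize(a,(600,600),interpolation=2))
p=np.load('p.npy')
t=.42;f=lambda x,y,z:(98+np.cos(t)*x-(-np.sin(t))*z*-1 if 0 else 98+np.cos(t)*x-np.sin(t)*z, -44+y, 60+np.sin(t)*x+np.cos(t)*z)
P=[f(-83,0,26),f(-71+32.5,35,23),f(-71+32.5,-35,23),f(72-32.5,35,23),f(72-32.5,-35,23),f(-93,75,26),f(-93,-75,26)];print(np.round(P))
print(((proj('side',cab(p,np.array(P)/1e3))-[190,100])*4).round())"
```

```text
time_s: 25.35
tool_pos: [0.6112, 0.0212, 0.066]
tool_rot: [174.1, -32.5, -5.1]
force: [-19.3, 2.1, 17.5]
grip_width: 0.0003
grasp_force: 10.7
25.35 q [  -7.3    7.5   -6.3  125.9   44.9   23.3 -148.3] cab tcp [ -0.1 -81.9  66. ] tip [  9.2 -82.2  51.7]
[[ 0.833  0.095  0.544]
 [ 0.127 -0.992 -0.02 ]
 [ 0.538  0.086 -0.839]] tilt 33.0
[[  12.  -44.   50.]
 [  53.   -9.   65.]
 [  53.  -79.   65.]
 [ 125.   -9.   97.]
 [ 125.  -79.   97.]
 [   2.   31.   46.]
 [   2. -119.   46.]]
[[348. 617.]
 [315. 534.]
 [422. 563.]
 [349. 417.]
 [455. 444.]
 [229. 601.]
 [461. 664.]]
```

View pics/s4.png

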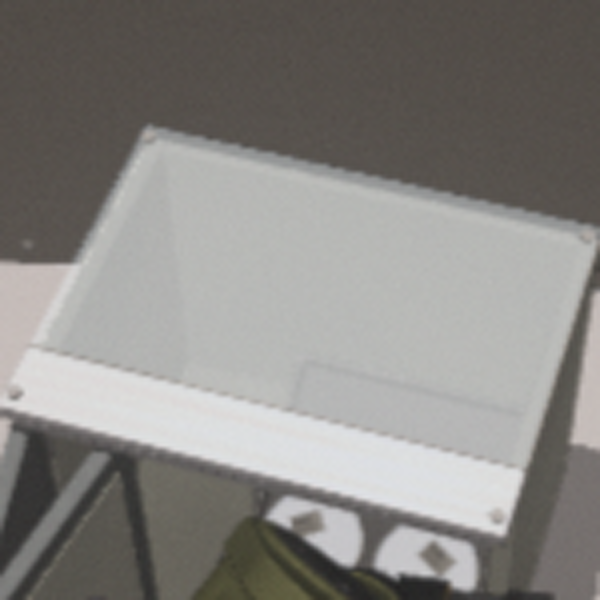

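```bash
python3 -m pendant '[{"tx":0,"ty":0,"tz":-0.15,"spin":0,"claw":1},{"tx":0,"ty":0,"tz":-0.4,"spin":0,"claw":1},{"tx":0,"ty":0,"tz":-0.6,"spin":0,"claw":1},{"tx":0,"ty":0,"tz":-0.6,"spin":0,"claw":1},{"tx":0,"ty":0,"tz":-0.6,"spin":0,"claw":1},{"tx":0,"ty":0,"tz":-0.6,"spin":0,"claw":1},{"tx":0,"ty":0,"tz":0,"spin":0,"claw":1},{"tx":0,"ty":0,"tz":0,"spin":0,"claw":1}]'; python3 s.py
python3 -c "
from h import *
b=cams.read_camera('side')[100:320,150:400,::-1];t=cams.read_camera('top')[100:320,170:420,::-1]
cv2.imwrite('pics/c5.png',np.hstack([cv2.resize(i,(400,352)) for i in(b,t)]))"
```

```text
time_s: 26.4
tool_pos: [0.5354, 0.0428, 0.1889]
tool_rot: [174.2, -32.6, -5.0]
force: [0.3, 0.1, -1.0]
grip_width: 0.0009
grasp_force: 0.0
26.4 q [  -8.6  -12.    -9.6  127.8   25.9   38.9 -131.9] cab tcp [-78.9 -79.  188.9] tip [-69.6 -79.3 174.6]
[[ 0.833  0.098  0.545]
 [ 0.129 -0.992 -0.019]
 [ 0.539  0.086 -0.838]] tilt 33.1
```

View pics/c5.png

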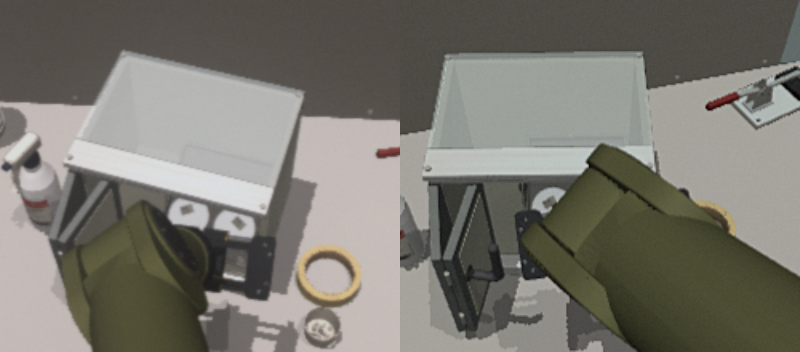

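```bash
python3 -c "
from cell import env;print(env.sign_off())"
```

```text
the job is handed in; nothing more can be done
None
```

The job is handed in at about 26 s: the last pictures show the door folded back to its stop, the tray tipped to its stop with both plates at its front end, the bottle, cup and tape roll not moved, and the arm clear of everything.

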